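Close and latch the dryer's lint-filter box

ROBOT

A 6-joint arm with a two-finger parallel gripper is mounted at the origin on the work surface. World frame = base frame: x ahead of the robot, y to its left, z up, the work surface at z = 0. Lengths are in m, angles in degrees, forces in N, time in s.
With the tool pointing down it reaches from about 0.375 to 0.9 m from the base axis. Payload 3.1 kg.
Tool frame: the origin (TCP) lies at the very end of the fingers, on their centre line; the grasp point (between the pads) lies 19 mm behind it (r.grip_depth is the distance from the TCP to the grasp point, in m); z points along the fingers, y is the line along which they close (so a half turn about z gives the same grasp; the last joint's range is limited). The gripper opens to 85 mm and grips with 20 to 120 N. Pads are 22 mm wide; open, the fingers measure 114 mm over their backs; the gripper's body (76 mm by 85 mm) begins 54 mm behind the grasp point. The pads swing forward as they close: fully open they stand 13 mm farther back than shut.
Start: joints at [-73.482, 30.224, 82.088, -0, 67.689, -10.227], TCP at [0.281, -0.558, 0.231] pointing down, gripper open.
Joint ranges: [-176.69, 176.69], [-43.24, 126.21], [12.49, 139.97], [-82, 262], [0, 151.66], [-163.58, 163.58]. Speed limits (degrees/s): [159.86, 159.86, 180, 180, 180, 180].

INTERFACE

Orientations are given as a 3x3 rotation matrix whose columns are the frame's x, y, z axes.
In Python, from station import r, viewer, job gives the robot as it stands.
- The arm moves only by the tool play_rows, never from a script. Its argument "deltas" is a list of rows, each a list of 3 entries, a list of its own where there are three numbers: the shift along the tool's x, y, z in cm, then the turn, a rotation vector about the tool's x, y, z in degrees, then the opening, from 0 (shut) to 1 (fully open). In form: [[[tx, ty, tz], [ax, ay, az], hand], ...]. A call has 1 to 10 rows; each row shifts and turns the commanded pose from where the row before left it, along the tool's axes as they then stand; what a row does not reach is not made up. A row lasts 1/12 s, in which the tool goes at most 41.7 mm and 7.16 degrees, less where a joint would pass 70% of its speed; a pose out of reach is approached as far as the arm can. A call with a gripper value outside its range is refused whole. The fingers move at their own pace and stop on an object; "grip_force" is the grip in N (left out, the last holds). Time passes only in rows, so rows that do not move let the fingers close. It gives the time, the measured TCP pose, the force, the opening and the grip force at its end, in the units of the state.
- r.get_state(): the state, without advancing time (a new reading comes with each control period).
- viewer.capture(name): name is "scene" or "top"; returns the picture (480x640x3 uint8, blue, green, red); there is no depth.
- viewer.camera_model(name): a dict with "mtx" (3x3 intrinsics, pixels), "dist_coeffs" ([k1, k2, p1, p2, k3] as OpenCV has them; the pictures are not rectified), "camera_from_world" (4x4, takes a point from world to camera coordinates). Camera axes: x right, y down, z forward; pixel columns grow to the right and rows downward; lengths in m; the calibration is good to about 2 mm. A picture is of the moment at which its call begins. camera_model takes no time and is no camera call.
- job.sign_off(): hands the job in; it is judged then, once.
The state is a dict: "clock": time; "joints": joint angles; "dq": joint speeds; "joint_torque": joint torques, N m; "tcp_pos": TCP position; "ee_rot": TCP orientation; "ft_force": force on the tool from outside, world axes, zero at the start; "ft_torque": the same for the moment, N m; "finger_gap": opening from 0.0 (shut) to 1.0 (fully open); "grasp_force": force on a finger pad.
Only numpy, scipy, OpenCV 4.12 (cv2) and the standard library are available. Lean on these libraries where they do the work, as an engineer would, in place of code of your own. Each camera call takes 0.05 s, during which the arm holds its last target. There are 200 camera calls.

TASK

Close the lint-filter box: push its drawer in by the handle until it meets the springy seal; take the latch's wire loop by its knob, bring it over the keeper and draw it back under the lip until you feel it bear firmly on the post (about 5 N, never over 10 N), let go, then push the red lever over past centre and press it fully flat with a firm last push of about 6 N. Never put over 20 N on the handle or the lever, and leave the bottle, the brush and the cup where they stand.

Things in the scene. Friction and masses are not known exactly. Their poses are not given: they have to be found in the camera images.
- housing: White sheet-metal filter box, 200 (x) x 180 (y) x 110 mm high, fixed to the table at a place and yaw that vary; an 80 mm duct stub on each side. Origin: centre of its underside, z up. Its own -x side is the front, with the drawer, facing roughly the robot; the latch is on the middle of its top. 'Box frame' below: (x, y, z) in this frame, mm.
- filter (a joint): How far (m) the grey drawer stands out, towards box -x; about 0 (up to 0.003 either way) where the closed latch holds it. Starts 0.02 to 0.04; friction 1.5 N. Behind it a sprung rubber seal (12 N/mm), first met somewhere between 0.004 and 0.005, unmeasured: feel it; let go, it rests there. Hard stop at -0.006. Its front is 28 mm thick, 178 wide, top level with the box's top.
- filter_handle (a point): Middle of the drawer's steel handle bar: 10 mm round, 90 mm long along the box's y, 35 mm in front of the drawer's face, 30 mm below its top. At drawer joint 0 it is at (-167, 0, 80) in the box frame. Push it towards box +x.
- keeper_seat (a point): Nominal place of the middle of the hooked loop crossbar: touching the front of the keeper's post (2.5 mm in front of its face), under its lip, 8 mm above the drawer's top. Moves with the drawer; (-115.5, 0, 118) in the box frame at drawer joint 0. The real keeper is clamped in a slot up to 2.7 mm before or behind this (unmeasured, differs each start): feel when the bar bears on the post.
- keeper_lip (a point): Nominal top front edge of the steel keeper's lip, 2 mm in front of and 11 mm above keeper_seat (really up to 2.7 mm before or behind, with the post). Keeper 13 mm wide (y); the lip is 4 mm thick and juts 4.5 mm forward (box -x) of the post. The crossbar has to pass over the lip, down in front of it, then back (+x) under it until it firmly bears on the post, or it slips off.
- lever (a joint): Red latch lever, rad: 0 = flat on the box, pointing to box +x (closed, hard stop); 1.57 = upright; up to 2.4 = leaning forward over the drawer. Starts 1.6 to 1.8; stays where left (friction 0.03 N m). With the loop hooked, closing it pulls the drawer 1 to 8 mm into the seal, taking up to about 10 N near its tip; past dead centre (0.3 to 0.45) it tends to snap to 0.
- lever_hinge (a point): Middle of the lever's hinge pin, which lies along the box's y; (-72, 0, 126) in the box frame.
- lever_tip (a point): Middle of the lever's free end on its outer face (the face that is on top when flat), 72 mm from the hinge. The lever is a plate 22 mm wide and 4 mm thick; flat, its top is 18 mm above the box's top.
- loop (a joint): Angle (rad) of the wire loop against the lever. Lever plus loop angle = the loop's pitch: 0 level, pointing to box -x; positive = crossbar end down, negative = up. Range -2.9 to 0.4, friction 0.012 N m. Moving lever and loop by the knob takes 2 to 4 N by itself. Starts with the crossbar end in the air (pitch -0.3 to -0.75).
- loop_pin (a point): Middle of the pin on the lever on which the loop swings, along the box's y. With the lever flat it is 20 mm towards box +x of lever_hinge and 4 mm below it; it turns with the lever.
- loop_bar (a point): Middle of the loop's crossbar: 5 mm round steel wire, 39 mm wide over all along the box's y, 63.5 mm from the loop's pin on the lever.
- loop_knob (a point): Centre of the yellow pull knob on the crossbar: a cylinder 12 mm round, 20 mm long along the box's y (grip it by its two ends), 24 mm from the crossbar at right angles to the loop (above the crossbar when the loop is level). Held so, it can turn between the pads; lever and loop follow where it is led.
- detergent: Blue bottle, 72 mm wide, 210 mm tall, origin under it; to be left alone.
- lint_brush: Brush lying on the table, origin at its underside; to be left alone.
- scoop_cup: White plastic cup, 72 mm wide, 75 mm tall, origin under it; to be left alone.

How it is judged (in metres and radians):
On the way, in this order (a step that is already met when the one before it is completed fails the run):
1. the drawer is pushed in to its seal (no more than 9 mm out), the lever still open (value of joint filter below 0.009 m and value of joint lever above 1 rad), for 0.2 s.
2. held by the robot, the loop's crossbar is under the height of the lip and drawn firmly (more than 2 N) against the keeper's post (z of loop_bar in the frame of housing below 0.1245 m and distance between loop_bar and keeper_seat below 0.0095 m and contact force between loop and filter above 2 N and contact force between the fingers and loop above 0.5 N), for 0.2 s.
3. the loop's crossbar is down in front of the keeper and under the height of its lip, let go of, with the lever still up (above 0.4 rad) (z of loop_bar in the frame of housing below 0.1245 m and distance between loop_bar and keeper_seat below 0.0095 m and value of joint lever above 0.4 rad and contact force between the fingers and loop below 0.2 N), for 0.2 s.
4. the lever is pressed home: flat (within 0.06 rad) and pressed with more than 2.5 N (value of joint lever below 0.06 rad and contact force between anything else and lever_c0 above 2.5 N), for 0.1 s.
At the end, for the whole second after the job is handed in: The lever lies flat (within 0.06 rad) and still, the loop's crossbar is caught in the keeper under its lip (within 7.5 mm of keeper_seat and its centre below 124.5 mm), and the drawer is drawn home against its seal (joint filter between -0.0042 and 0.0036 m) (z of loop_bar in the frame of housing below 0.1245 m and distance between loop_bar and keeper_seat below 0.0075 m and value of joint lever below 0.06 rad and value of joint filter between -0.0042 and 0.0036 m and velocity of joint lever between -0.05 and 0.05 rad/s); the robot touches nothing.
It fails at once if the lever's plate is pressed with more than 20 N (contact force between anything else and lever_c0 above 20 N).
It fails at once if the robot pushes the drawer with more than 20 N (contact force between the fingers and filter above 20 N).
It fails at once if the loop is forced against the keeper or the drawer with more than 10 N while the robot holds it (contact force between loop and filter above 10 N and contact force between the fingers and loop above 0.5 N).
It fails at once if the bottle, the brush or the cup is moved more than 20 mm or tipped (distance of any of detergent, lint_brush, scoop_cup from where it was at the start of the episode above 0.02 m or angle between any of detergent, lint_brush, scoop_cup's own z axis and vertical above 0.3 rad).
It also fails if it takes over 70 s, if anything falls off the work surface, if the arm or the gripper's body presses on something with over 40 N, if the wrist force passes 120 N, or if a joint passes its speed limit or range.

## Working session

There is one attempt and no reset: what is moved stays moved. The work goes in short steps, Python scripts to look and compute and a tool call to move; the robot and the scene stay as the last step left them, time stands still between calls to the robot, and variables do not carry over. Pictures are saved under pics/ and viewed, at most 10 in all, crops included, and the job is handed in when it is done.

Besides the shell and the picture viewer there is one more tool, called after "Emit:" by a JSON object that holds its "method" and its "body", one argument or row to a line. play_rows: Moves the arm, as the interface text tells. Its arguments: {"type":"object","properties":{"deltas":{"type":"array"},"grip_force":{"type":"number"}},"required":["deltas"]}

```bash
mkdir -p pics && ls && python3 - <<'E'
from station import r, viewer, job
import cv2, numpy as np
np.set_printoptions(precision=4,suppress=True)
for n in("scene","top"):
    im=viewer.capture(n); cv2.imwrite(f"pics/{n}0.png",im)
    m=viewer.camera_model(n); print(n,m["mtx"],m["dist_coeffs"]); print(np.array(m["camera_from_world"]))
s=r.get_state(); print(s, r.grip_depth)
E
```

```text
pics
scene [[470.4554   0.     321.3072]
 [  0.     470.4554 242.5844]
 [  0.       0.       1.    ]] [-0.1097  0.      0.      0.      0.    ]
[[ 0.8498  0.5267  0.0198 -0.5573]
 [ 0.3062 -0.4627 -0.832  -0.0917]
 [-0.4291  0.7131 -0.5545  1.0976]
 [ 0.      0.      0.      1.    ]]
top [[480.3001   0.     315.0492]
 [  0.     480.3001 237.3821]
 [  0.       0.       1.    ]] [-0.0411  0.      0.      0.      0.    ]
[[-0.0052 -0.9996  0.0274  0.0383]
 [-0.9896  0.0012 -0.1435  0.6041]
 [ 0.1435 -0.0278 -0.9893  0.8278]
 [ 0.      0.      0.      1.    ]]
{'clock': 0.1, 'joints': array([-73.4806,  30.275 ,  82.1505,   0.0011,  67.691 , -10.2275]), 'dq': array([-0.067 , -0.1196, -0.1748, -0.046 , -0.0176,  0.0085]), 'joint_torque': array([ -0.0008, -44.3307, -17.8586,  -0.0002,   0.0039,  -0.    ]), 'tcp_pos': array([ 0.2811, -0.5575,  0.2304]), 'ee_rot': array([[ 0.893 ,  0.45  , -0.0006],
       [ 0.45  , -0.893 ,  0.002 ],
       [ 0.0004, -0.002 , -1.    ]]), 'ft_force': array([-0.0215,  0.0215,  0.8262]), 'ft_torque': array([ 0.0077, -0.0091,  0.0073]), 'grasp_force': 0.0, 'finger_gap': 0.9981648045920092} 0.0187
```

View pics/scene0.png

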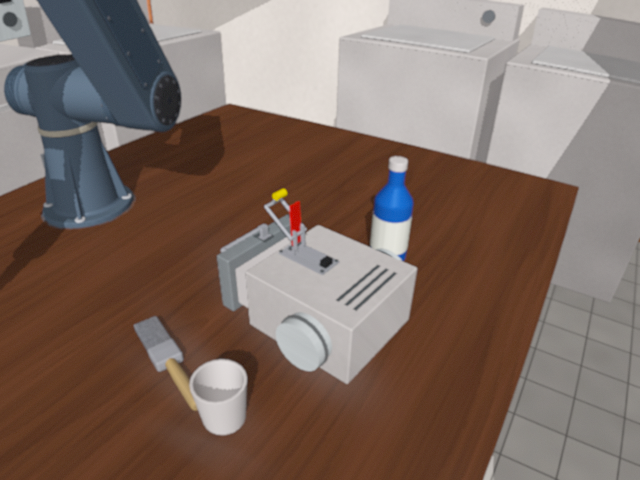

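View pics/top0.png

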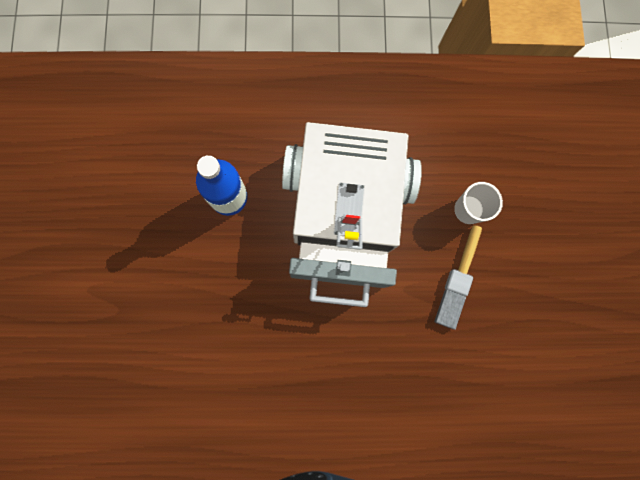

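The top view shows the box with its top corners near (307,123), (408,133), (399,245) and (296,237). The drawer front is at row ~272, the handle bar near (340,301), the keeper (344,267), the knob (351,236) and the red lever (351,219). The bottle is to the left (+y); the cup and brush are to the right. Next I compute poses from these.

```bash
cat > h.py <<'E'
from station import r, viewer, job
import cv2, numpy as np
np.set_printoptions(precision=4,suppress=True)
def ray(n,px):
    m=viewer.camera_model(n); T=np.array(m["camera_from_world"])
    u=cv2.undistortPoints(np.array(px,float).reshape(-1,1,2),np.array(m["mtx"]),np.array(m["dist_coeffs"])).reshape(-1,2)
    d=np.c_[u,np.ones(len(u))]@T[:3,:3]; return -T[:3,:3].T@T[:3,3], d/np.linalg.norm(d,axis=1)[:,None]
def onplane(n,px,z):
    c,d=ray(n,px); return c+d*((z-c[2])/d[:,2])[:,None]
def tri(ps,pt):
    A=np.zeros((3,3));b=np.zeros(3)
    for n,p in(("scene",ps),("top",pt)):
        c,d=ray(n,[p]);d=d[0];P=np.eye(3)-np.outer(d,d);A+=P;b+=P@c
    return np.linalg.solve(A,b)
def proj(n,P):
    m=viewer.camera_model(n);T=np.array(m["camera_from_world"])
    return cv2.projectPoints(np.array(P,float).reshape(-1,3),cv2.Rodrigues(T[:3,:3])[0],T[:3,3],np.array(m["mtx"]),np.array(m["dist_coeffs"]))[0].reshape(-1,2)
def cent(im,col,extra=None):
    h=cv2.cvtColor(im,cv2.COLOR_BGR2HSV)
    lo,hi=dict(yellow=((22,140,120),(35,255,255)),red=((0,180,110),(6,255,255)))[col]
    k=cv2.inRange(h,lo,hi); n,l,s,c=cv2.connectedComponentsWithStats(k); i=1+s[1:,4].argmax(); return c[i],s[i]
E
python3 - <<'E'
from h import *
T=cv2.imread("pics/top0.png");S=cv2.imread("pics/scene0.png")
g=cv2.cvtColor(T,cv2.COLOR_BGR2GRAY)
c=np.float32([[307,123],[408,133],[399,245],[296,237]])
c=cv2.cornerSubPix(g,c.reshape(-1,1,2),(4,4),(-1,-1),(3,30,.01)).reshape(-1,2);print(c)
P=onplane("top",c,.11);print(P)
# known rectangle fit: box coords  back-left(+x,+y), back-right, front-right, front-left
B=np.array([[.1,.09],[.1,-.09],[-.1,-.09],[-.1,.09]])
m=P[:,:2].mean(0);U,_,V=np.linalg.svd(B.T@(P[:,:2]-m));R=(U@V).T
print("centre",m,"yaw",np.degrees(np.arctan2(R[1,0],R[0,0])),"res mm",(P[:,:2]-m-B@R.T)*1e3)
def tobox(p): return np.r_[R.T@(p[:2]-m),p[2]]*1e3
for col in("yellow","red"):
    a,sa=cent(S,col);b,sb=cent(T,col);p=tri(a,b);print(col,a,b,sa,sb,p,tobox(p))
for nm,px,z in(("drawer fl",(290,271),.11),("fr",(396,283),.11),("h",(340,301),.08),("keeper",(344,267),.129)):
    p=onplane("top",[px],z)[0];print(nm,p,tobox(p))
np.savez("box.npz",m=m,R=R)
big=np.hstack([cv2.resize(S[170:320,200:360],None,fx=2.5,fy=2.5,interpolation=2),cv2.resize(T[180:330,270:430],None,fx=2.5,fy=2.5,interpolation=2)])
cv2.imwrite("pics/crop0.png",big)
E
```

```text
[[306.5341 121.5698]
 [407.836  133.7125]
 [399.3086 244.8131]
 [293.0159 233.6688]]
[[ 0.7977  0.0519  0.11  ]
 [ 0.7768 -0.1245  0.11  ]
 [ 0.5817 -0.1033  0.11  ]
 [ 0.6009  0.075   0.11  ]]
centre [ 0.6893 -0.0252] yaw -6.444811321928202 res mm [[-1.018  -1.087 ]
 [-1.7285  1.3767]
 [ 1.924   0.152 ]
 [ 0.8225 -0.4417]]
yellow [279.4231 193.7692] [351.2477 235.055 ] [272 188  16  13 130] [345 231  14   9 109] [ 0.584  -0.0133  0.2028] [-106.0012    0.0301  202.8133]
red [295.3123 215.1474] [352.2353 216.4706] [290 201  12  30 285] [346 215  14   4  34] [ 0.6167 -0.018   0.1775] [-72.9489  -0.946  177.5006]
drawer fl [0.5384 0.0799 0.11  ] [-161.7306   87.5195  110.    ]
fr [ 0.5179 -0.0958  0.11  ] [-162.426   -89.4147  110.    ]
h [ 0.4891 -0.0047  0.08  ] [-201.2047   -2.0746   80.    ]
keeper [ 0.5432 -0.008   0.129 ] [-147.1009    0.7226  129.    ]
```

View pics/crop0.png

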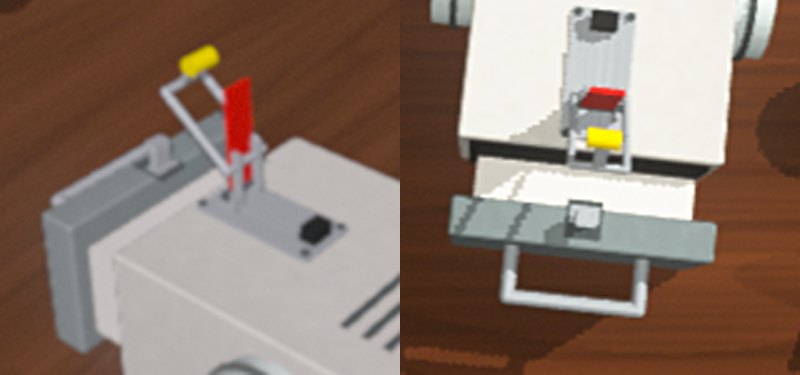

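The crop agrees with the geometry: the keeper, knob and lever all lie on the box's y≈0 line, and the drawer is about 30 mm out. First I turn the tool to the box axes and shut the fingers.

Emit:
{"method": "play_rows", "body": {
  "deltas": [
    [[0,0,0],[0,0,6.64],0],
    [[0,0,0],[0,0,6.64],0],
    [[0,0,0],[0,0,6.64],0],
    [[0,0,0],[0,0,6.64],0],
    [[0,0,0],[0,0,6.64],0],
    [[0,0,0],[0,0,0],0],
    [[0,0,0],[0,0,0],0]
  ]
}}

```text
clock: 0.68
tcp_pos: [0.2812, -0.5578, 0.2309]
ee_rot: [[0.994, -0.109, -0.0], [-0.109, -0.994, 0.001], [-0.0, -0.001, -1.0]]
ft_force: [-0.3, 0.2, -0.6]
finger_gap: 0.009
grasp_force: 0.0
```

```bash
cat >> h.py <<'E'
B=np.load("box.npz") if __import__("os").path.exists("box.npz") else None
def tobox(p): return np.r_[B["R"].T@(np.asarray(p)[:2]-B["m"]),p[2]]*1e3
def stat():
    s=r.get_state();R3=np.eye(3);R3[:2,:2]=B["R"]
    print("t %.2f"%s["clock"],"box mm",tobox(s["tcp_pos"]),"Fbox",R3.T@s["ft_force"],"gap %.3f g %.1f"%(s["finger_gap"],s["grasp_force"]))
    return s,R3
E
python3 - <<'E'
from h import *
s,R=stat();print(R.T@s["ee_rot"],s["joints"])
goal=np.array([-240,0,231]);d=goal-tobox(s["tcp_pos"]);print("tool cm",d*[1,-1,-1]/10)
E
```

```text
t 0.68 box mm [-345.735  -575.0349  230.8817] Fbox [-0.3559  0.204  -0.5867] gap 0.009 g 0.0
[[ 1.      0.0028 -0.0004]
 [ 0.0028 -1.      0.0009]
 [-0.0004 -0.0009 -1.    ]] [-73.482   30.2482  82.1171  -0.0001  67.69    22.8028]
tool cm [ 10.5735 -57.5035  -0.0118]
```

Emit:
{"method": "play_rows", "body": {
  "deltas": [
    [[0.53,-2.88,0],[0,0,0],0],
    [[0.53,-2.88,0],[0,0,0],0],
    [[0.53,-2.88,0],[0,0,0],0],
    [[0.53,-2.88,0],[0,0,0],0],
    [[0.53,-2.88,0],[0,0,0],0],
    [[0.53,-2.88,0],[0,0,0],0],
    [[0.53,-2.88,0],[0,0,0],0],
    [[0.53,-2.88,0],[0,0,0],0],
    [[0.53,-2.88,0],[0,0,0],0],
    [[0.53,-2.88,0],[0,0,0],0]
  ]
}}

```text
clock: 1.52
tcp_pos: [0.3665, -0.2765, 0.2314]
ee_rot: [[0.994, -0.11, 0.0], [-0.11, -0.994, -0.0], [0.0, 0.0, -1.0]]
ft_force: [0.8, 0.2, -0.6]
finger_gap: 0.001
grasp_force: 0.0
```

Emit:
{"method": "play_rows", "body": {
  "deltas": [
    [[0.53,-2.88,0],[0,0,0],0],
    [[0.53,-2.88,0],[0,0,0],0],
    [[0.53,-2.88,0],[0,0,0],0],
    [[0.53,-2.88,0],[0,0,0],0],
    [[0.53,-2.88,0],[0,0,0],0],
    [[0.53,-2.88,0],[0,0,0],0],
    [[0.53,-2.88,0],[0,0,0],0],
    [[0.53,-2.88,0],[0,0,0],0],
    [[0.53,-2.88,0],[0,0,0],0],
    [[0.53,-2.88,0],[0,0,0],0]
  ]
}}

```text
clock: 2.35
tcp_pos: [0.4515, 0.0038, 0.2314]
ee_rot: [[0.994, -0.109, 0.0], [-0.109, -0.994, -0.0], [0.0, 0.0, -1.0]]
ft_force: [1.0, -0.6, 0.1]
finger_gap: 0.003
grasp_force: 0.0
```

```bash
python3 - <<'E'
from h import *
s,R=stat();print(R.T@s["ee_rot"],s["joints"])
E
```

```text
t 2.35 box mm [-239.5033    2.1395  231.4346] Fbox [ 1.097  -0.5205  0.1281] gap 0.003 g 0.0
[[ 1.      0.0028  0.0003]
 [ 0.0028 -1.     -0.0001]
 [ 0.0003  0.0001 -1.    ]] [-13.7464  16.894  106.0333  -0.0034  57.0574  82.5397]
```

Emit:
{"method": "play_rows", "body": {
  "deltas": [
    [[0,0.03,2.06],[0,0,0],0],
    [[0,0.03,2.06],[0,0,0],0],
    [[0,0.03,2.06],[0,0,0],0],
    [[0,0.03,2.06],[0,0,0],0],
    [[0,0.03,2.06],[0,0,0],0],
    [[0,0.03,2.06],[0,0,0],0],
    [[0,0.03,2.06],[0,0,0],0],
    [[0,0,2.06],[0,0,0],0],
    [[0.6,0,0],[0,0,0],0],
    [[0.6,0,0],[0,0,0],0]
  ]
}}

```text
clock: 3.18
tcp_pos: [0.4628, -0.001, 0.0659]
ee_rot: [[0.994, -0.111, -0.003], [-0.111, -0.994, 0.001], [-0.003, -0.0, -1.0]]
ft_force: [0.6, -0.2, -0.7]
finger_gap: -0.0
grasp_force: 0.0
```

Emit:
{"method": "play_rows", "body": {
  "deltas": [
    [[0,0,0],[0,0,0],0],
    [[0.2,0,0],[0,0,0],0],
    [[0.2,0,0],[0,0,0],0],
    [[0.2,0,0],[0,0,0],0],
    [[0.2,0,0],[0,0,0],0],
    [[0.2,0,0],[0,0,0],0],
    [[0.2,0,0],[0,0,0],0],
    [[0.2,0,0],[0,0,0],0],
    [[0.2,0,0],[0,0,0],0]
  ]
}}

```text
clock: 3.93
tcp_pos: [0.4783, -0.0027, 0.0665]
ee_rot: [[0.994, -0.112, -0.002], [-0.112, -0.994, 0.0], [-0.002, -0.0, -1.0]]
ft_force: [-1.0, 0.9, 0.8]
finger_gap: 0.001
grasp_force: 0.8
```

```bash
python3 - <<'E'
from h import *
s,R=stat()
im=viewer.capture("top");cv2.imwrite("pics/push1.png",cv2.resize(im[100:340,240:440],None,fx=2.5,fy=2.5))
E
```

```text
t 3.93 box mm [-212.1591   -1.3221   66.4843] Fbox [-1.1185  0.8004  0.8475] gap 0.001 g 0.8
```

Emit:
{"method": "play_rows", "body": {
  "deltas": [
    [[0.2,0,0],[0,0,0],0],
    [[0.2,0,0],[0,0,0],0],
    [[0.2,0,0],[0,0,0],0],
    [[0.2,0,0],[0,0,0],0],
    [[0.2,0,0],[0,0,0],0],
    [[0.2,0,0],[0,0,0],0],
    [[0.2,0,0],[0,0,0],0],
    [[0.2,0,0],[0,0,0],0],
    [[0.2,0,0],[0,0,0],0],
    [[0.1,0,0],[0,0,0],0]
  ]
}}

```text
clock: 4.82
tcp_pos: [0.4982, -0.005, 0.0665]
ee_rot: [[0.994, -0.112, 0.0], [-0.112, -0.994, 0.0], [0.0, -0.0, -1.0]]
ft_force: [-1.2, 0.7, -1.6]
finger_gap: -0.005
grasp_force: 0.7
```

Emit:
{"method": "play_rows", "body": {
  "deltas": [
    [[0.05,0,0],[0,0,0],0],
    [[0.05,0,0],[0,0,0],0],
    [[0.05,0,0],[0,0,0],0],
    [[0,0,0],[0,0,0],0]
  ]
}}

```text
clock: 5.15
tcp_pos: [0.4994, -0.0052, 0.0665]
ee_rot: [[0.994, -0.112, 0.0], [-0.112, -0.994, 0.0], [0.0, -0.0, -1.0]]
ft_force: [-0.5, 0.6, -0.9]
finger_gap: -0.004
grasp_force: 0.6
```

Emit:
{"method": "play_rows", "body": {
  "deltas": [
    [[0.05,0,0],[0,0,0],0],
    [[0.05,0,0],[0,0,0],0],
    [[0.05,0,0],[0,0,0],0],
    [[0,0,0],[0,0,0],0]
  ]
}}

```text
clock: 5.48
tcp_pos: [0.501, -0.0054, 0.0665]
ee_rot: [[0.994, -0.112, 0.0], [-0.112, -0.994, -0.0], [0.0, 0.0, -1.0]]
ft_force: [-1.6, 0.4, -1.8]
finger_gap: 0.001
grasp_force: 0.6
```

Emit:
{"method": "play_rows", "body": {
  "deltas": [
    [[0.05,0,0],[0,0,0],0],
    [[0,0,0],[0,0,0],0]
  ]
}}

```text
clock: 5.65
tcp_pos: [0.5015, -0.0055, 0.0665]
ee_rot: [[0.994, -0.112, 0.0], [-0.112, -0.994, -0.0], [0.0, 0.0, -1.0]]
ft_force: [-1.1, 1.4, -0.7]
finger_gap: -0.003
grasp_force: 0.7
```

Emit:
{"method": "play_rows", "body": {
  "deltas": [
    [[0.05,0,0],[0,0,0],0],
    [[0,0,0],[0,0,0],0]
  ]
}}

```text
clock: 5.82
tcp_pos: [0.5019, -0.0055, 0.0665]
ee_rot: [[0.994, -0.112, 0.0], [-0.112, -0.994, -0.0], [0.0, 0.0, -1.0]]
ft_force: [-1.1, 1.2, -1.2]
finger_gap: -0.0
grasp_force: 0.7
```

```bash
python3 - <<'E'
from h import *
s,R=stat()
E
```

```text
t 5.82 box mm [-188.3737   -1.4529   66.5341] Fbox [-1.253   1.0929 -1.2316] gap -0.000 g 0.7
```

Emit:
{"method": "play_rows", "body": {
  "deltas": [
    [[0.05,0,0],[0,0,0],0],
    [[0,0,0],[0,0,0],0]
  ]
}}

```text
clock: 5.98
tcp_pos: [0.5024, -0.0056, 0.0665]
ee_rot: [[0.994, -0.112, 0.0], [-0.112, -0.994, -0.0], [0.0, 0.0, -1.0]]
ft_force: [-1.8, 1.3, -0.3]
finger_gap: -0.0
grasp_force: 0.7
```

Emit:
{"method": "play_rows", "body": {
  "deltas": [
    [[0.05,0,0],[0,0,0],0],
    [[0,0,0],[0,0,0],0]
  ]
}}

```text
clock: 6.15
tcp_pos: [0.5029, -0.0056, 0.0665]
ee_rot: [[0.994, -0.112, 0.0], [-0.112, -0.994, -0.0], [0.0, 0.0, -1.0]]
ft_force: [-2.2, 0.1, -0.0]
finger_gap: 0.002
grasp_force: 0.7
```

Emit:
{"method": "play_rows", "body": {
  "deltas": [
    [[0.05,0,0],[0,0,0],0],
    [[0,0,0],[0,0,0],0]
  ]
}}

```text
clock: 6.32
tcp_pos: [0.5035, -0.0057, 0.0665]
ee_rot: [[0.994, -0.112, 0.0], [-0.112, -0.994, -0.0], [0.0, 0.0, -1.0]]
ft_force: [-1.7, 1.5, -0.3]
finger_gap: -0.001
grasp_force: 0.7
```

Emit:
{"method": "play_rows", "body": {
  "deltas": [
    [[0.05,0,0],[0,0,0],0],
    [[0,0,0],[0,0,0],0]
  ]
}}

```text
clock: 6.48
tcp_pos: [0.5038, -0.0057, 0.0665]
ee_rot: [[0.994, -0.112, -0.0], [-0.112, -0.994, 0.0], [-0.0, -0.0, -1.0]]
ft_force: [-1.7, 0.2, -1.7]
finger_gap: -0.003
grasp_force: 0.8
```

Emit:
{"method": "play_rows", "body": {
  "deltas": [
    [[0.05,0,0],[0,0,0],0],
    [[0,0,0],[0,0,0],0]
  ]
}}

```text
clock: 6.65
tcp_pos: [0.5039, -0.0057, 0.0665]
ee_rot: [[0.994, -0.112, -0.001], [-0.112, -0.994, 0.0], [-0.001, -0.0, -1.0]]
ft_force: [-2.6, 0.2, 0.3]
finger_gap: -0.003
grasp_force: 1.2
```

Emit:
{"method": "play_rows", "body": {
  "deltas": [
    [[0.05,0,0],[0,0,0],0],
    [[0,0,0],[0,0,0],0]
  ]
}}

```text
clock: 6.82
tcp_pos: [0.504, -0.0057, 0.0665]
ee_rot: [[0.994, -0.112, -0.002], [-0.112, -0.994, 0.0], [-0.002, -0.0, -1.0]]
ft_force: [-4.5, -0.4, 0.6]
finger_gap: 0.002
grasp_force: 1.8
```

The drawer has met its seal: the TCP stopped at x≈0.504 while the force rose to 4.5 N. I back off, rise, open the fingers and re-measure the knob.

Emit:
{"method": "play_rows", "body": {
  "deltas": [
    [[-0.5,0,0],[0,0,0],0],
    [[-1.5,0,0],[0,0,0],0],
    [[-2,0,0],[0,0,0],0],
    [[-2,0,-1],[0,0,0],0.53],
    [[-2,0,-3],[0,0,0],0.53],
    [[0,0,-3.5],[0,0,0],0.53],
    [[0,0,-3.5],[0,0,0],0.53],
    [[0,0,-3.5],[0,0,0],0.53],
    [[0,0,-3.5],[0,0,0],0.53],
    [[0,0,-2.5],[0,0,0],0.53]
  ]
}}

```text
clock: 7.65
tcp_pos: [0.4273, 0.0026, 0.2752]
ee_rot: [[0.994, -0.112, 0.008], [-0.112, -0.994, -0.002], [0.008, 0.001, -1.0]]
ft_force: [0.6, 0.9, -0.0]
finger_gap: 0.531
grasp_force: 0.0
```

```bash
cat >> h.py <<'E'
from scipy.optimize import fsolve
def cfg(a,p):
    pin=np.array([-72+20*np.cos(a)+4*np.sin(a),126+20*np.sin(a)-4*np.cos(a)])
    bar=pin-63.5*np.array([np.cos(p),np.sin(p)]);knob=bar+24*np.array([-np.sin(p),np.cos(p)]);return pin,bar,knob
def inv(i,target,x0=(1.6,0)): return fsolve(lambda v:cfg(*v)[i]-np.array(target),x0)
E
python3 - <<'E'
from h import *
m=B["m"]+B["R"]@[.001,0];np.savez("box.npz",m=m,R=B["R"])
B=np.load("box.npz");import h;h.B=B
s,R=stat()
S=viewer.capture("scene");T=viewer.capture("top")
cv2.imwrite("pics/s2.png",S);cv2.imwrite("pics/t2.png",T)
for c in("yellow","red"):
    a,sa=cent(S,c);b,sb=cent(T,c);p=tri(a,b);print(c,a,b,sa,sb,tobox(p))
    if c=="yellow": print(inv(2,tobox(p)[[0,2]],(1.7,-.6)))
a,p=1.65,-.6
for x,z in((-128,170),(-130,150),(-130,135),(-130,125),(-130,118),(-125,118),(-120,118),(-117,118)):
    a,p=inv(1,(x,z),(a,p));print((x,z),"a,p",a,p,"knob",cfg(a,p)[2],"tip",-72+72*np.cos(a),126+72*np.sin(a))
E
```

```text
t 7.65 box mm [-264.4191   -1.7275  275.2317] Fbox [ 0.4483  1.0052 -0.0136] gap 0.531 g 0.0
yellow [279.4046 193.8168] [351.2477 235.055 ] [272 188  16  13 131] [345 231  14   9 109] [-107.0018    0.0114  202.7395]
[ 1.6398 -0.6222]
red [294.8081 215.2694] [350.7361 218.5556] [289 201  13  30 297] [343 215  17   8  72] [-76.9044   0.9811 175.2815]
(-128, 170) a,p 1.6270868788533648 -0.38429713640841573 knob [-119.0022  192.2495] tip -76.05077972263365 197.88595957235808
(-130, 150) a,p 1.5026312424450932 -0.06806665818400592 knob [-128.3677  173.9444] tip -67.0959137752811 197.83279152518384
(-130, 135) a,p 1.5426608587597277 0.17218110967868408 knob [-134.112   158.6451] tip -69.97451355686765 197.97150411564763
(-130, 125) a,p 1.6790524605047448 0.34231732316300856 knob [-138.0561  147.6075] tip -79.77922619478468 197.57851381392587
(-130, 118) a,p 1.826355948519466 0.46300548350655724 knob [-140.7193  139.4731] tip -90.20065640470455 195.66158271556776
(-125, 118) a,p 1.5711610887217253 0.45667673168111916 knob [-135.5832  139.5405] tip -72.02626285814928 197.99999521015457
(-120, 118) a,p 1.253291497900352 0.4175655310914406 knob [-129.7329  139.9379] tip -49.52181030766748 194.40124990199752
(-117, 118) a,p 0.984201300157605 0.36122993394627706 knob [-125.4822  140.4511] tip -32.14594999271781 185.96377821666218
```

Emit:
{"method": "play_rows", "body": {
  "deltas": [
    [[1.97,-0.02,0],[0,0,0],0.53],
    [[1.97,-0.02,0],[0,0,0],0.53],
    [[1.97,-0.02,0],[0,0,0],0.53],
    [[1.97,-0.02,0],[0,0,0],0.53],
    [[1.97,-0.02,0],[0,0,0],0.53],
    [[1.97,-0.02,0],[0,0,0],0.53],
    [[1.97,-0.02,0],[0,0,0],0.53],
    [[1.97,-0.02,0],[0,0,0],0.53],
    [[0,0,0],[0,0,0],0.53],
    [[0,0,0],[0,0,0],0.53]
  ]
}}

```text
clock: 8.58
tcp_pos: [0.5824, -0.0132, 0.2701]
ee_rot: [[0.994, -0.113, -0.001], [-0.113, -0.994, 0.0], [-0.001, -0.0, -1.0]]
ft_force: [0.2, -0.0, -0.1]
finger_gap: 0.531
grasp_force: 0.0
```

```bash
python3 - <<'E'
from h import *
s,R=stat();print(R.T@s["ee_rot"])
E
```

```text
t 8.58 box mm [-108.5544   -0.0298  270.0574] Fbox [ 0.1726 -0.0199 -0.0569] gap 0.531 g 0.0
[[ 1.     -0.0003 -0.001 ]
 [-0.0003 -1.      0.0001]
 [-0.001  -0.0001 -1.    ]]
```

Emit:
{"method": "play_rows", "body": {
  "deltas": [
    [[0.03,0,1.4],[0,0,0],0.53],
    [[0.03,0,1.4],[0,0,0],0.53],
    [[0.03,0,1.4],[0,0,0],0.53],
    [[0.03,0,1.4],[0,0,0],0.53],
    [[0.03,0,1.4],[0,0,0],0.53],
    [[0,0,1.2],[0,0,0],0.53],
    [[0,0,0],[0,0,0],0.53],
    [[0,0,0],[0,0,0],0.53]
  ]
}}

```text
clock: 9.25
tcp_pos: [0.5821, -0.0129, 0.1888]
ee_rot: [[0.994, -0.113, -0.002], [-0.113, -0.994, 0.001], [-0.002, -0.0, -1.0]]
ft_force: [-0.2, -0.2, -0.0]
finger_gap: 0.531
grasp_force: 0.0
```

```bash
python3 - <<'E'
from h import *
s,R=stat()
S=viewer.capture("scene")
cv2.imwrite("pics/s3.png",cv2.resize(S[130:290,200:360],None,fx=3.5,fy=3.5,interpolation=2))
E
```

```text
t 9.25 box mm [-108.8832    0.2196  188.8141] Fbox [-0.1737 -0.2238 -0.01  ] gap 0.531 g 0.0
```

View pics/s3.png

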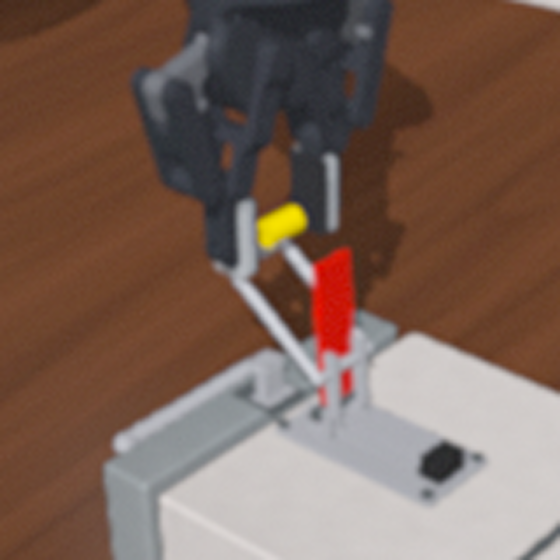

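The knob (crop ~280,228) sits between the two pads, which are clear of the loop arms. Next I close gently.

Emit:
{"method": "play_rows", "body": {
  "deltas": [
    [[0.15,0,0],[0,0,0],0.35],
    [[0,0,0],[0,0,0],0.28],
    [[0,0,0],[0,0,0],0.24],
    [[0,0,0],[0,0,0],0.2],
    [[0,0,0],[0,0,0],0.1],
    [[0,0,0],[0,0,0],0],
    [[0,0,0],[0,0,0],0],
    [[0,0,0],[0,0,0],0]
  ],
  "grip_force": 30
}}

```text
clock: 9.97
tcp_pos: [0.585, -0.0131, 0.1899]
ee_rot: [[0.994, -0.112, 0.0], [-0.112, -0.994, 0.0], [0.0, -0.0, -1.0]]
ft_force: [-1.7, 1.2, 4.4]
finger_gap: 0.22
grasp_force: 30.2
```

```bash
python3 - <<'E'
from h import *
s,R=stat()
S=viewer.capture("scene");T=viewer.capture("top")
for n,I in(("scene",S),("top",T)): print(n,cent(I,"yellow"))
E
```

```text
t 9.97 box mm [-105.9851    0.3087  189.889 ] Fbox [-1.8569  1.0207  4.4222] gap 0.220 g 30.2
scene (array([283.22, 192.64]), array([281, 188,   6,  10,  50], dtype=int32))
top (array([480., 227.]), array([480, 227,   1,   1,   1], dtype=int32))
```

The gripper holds the knob. Next I lead the crossbar forward and down, ahead of the lip.

Emit:
{"method": "play_rows", "body": {
  "deltas": [
    [[-0.4,0,0.37],[0,0,0],0],
    [[-0.4,0,0.37],[0,0,0],0],
    [[-0.4,0,0.37],[0,0,0],0],
    [[-0.25,0,0.45],[0,0,0],0],
    [[-0.25,0,0.45],[0,0,0],0],
    [[-0.25,0,0.45],[0,0,0],0],
    [[-0.25,0,0.45],[0,0,0],0],
    [[-0.2,0,0.5],[0,0,0],0],
    [[-0.2,0,0.5],[0,0,0],0],
    [[-0.2,0,0.5],[0,0,0],0]
  ]
}}

```text
clock: 10.9
tcp_pos: [0.5579, -0.0102, 0.1449]
ee_rot: [[0.994, -0.113, 0.002], [-0.113, -0.994, -0.0], [0.002, -0.0, -1.0]]
ft_force: [1.4, 1.8, 2.3]
finger_gap: 0.219
grasp_force: 31.1
```

```bash
python3 - <<'E'
from h import *
s,R=stat();print(R.T@s["ee_rot"])
S=viewer.capture("scene")
cv2.imwrite("pics/s4.png",cv2.resize(S[150:290,200:360],None,fx=4.5,fy=4.2,interpolation=2))
print(cent(S,"yellow"),cent(S,"red"))
E
```

```text
t 10.90 box mm [-133.2366    0.1992  144.9065] Fbox [1.1822 1.9501 2.2628] gap 0.219 g 31.1
[[ 1.     -0.0003  0.0019]
 [-0.0003 -1.      0.0001]
 [ 0.0019 -0.0001 -1.    ]]
(array([271.2609, 211.1739]), array([269, 207,   6,   9,  46], dtype=int32)) (array([297.2365, 215.4291]), array([291, 202,  14,  29, 296], dtype=int32))
```

View pics/s4.png

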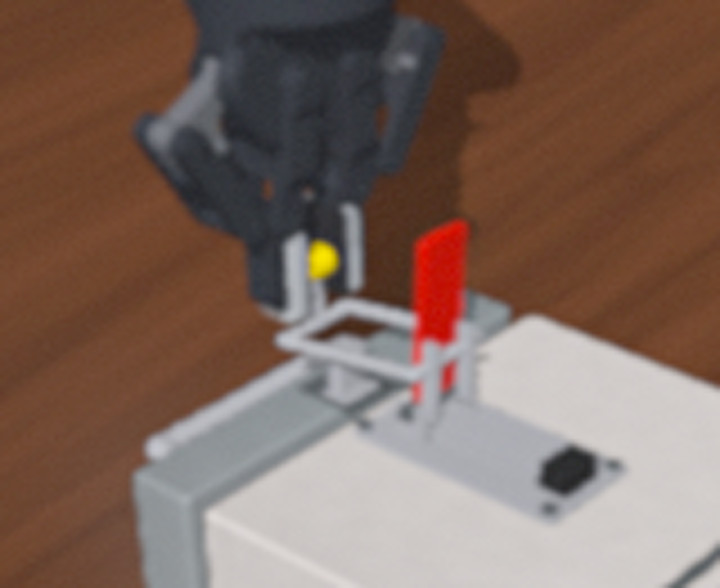

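The loop is held nearly level with the lever up. The crossbar runs from about (282,342) to (348,303) in the crop, above the keeper at (345,360). I measure its height and x on the box's y=0 plane.

```bash
python3 - <<'E'
from h import *
def onY(px,y=0):
    c,d=ray("scene",[px]);d=d[0];n=np.r_[B["R"][:,1],0];P0=np.r_[B["m"],0]
    t=(y/1e3-n@(c-P0))/(n@d);return tobox(c+t*d)
f=lambda u,v:(200+u/4.5,150+v/4.2)
print("bar mid",onY(f(315,322)),"ends",onY(f(282,342),-18),onY(f(348,303),18))
print("knob",onY((270,211.5)))
a,p=1.65,-.6
for tc in((-133.2,144.9),):
    for dx in(-2,-1,0):
        for dz in(11,13,15): 
            a,p=inv(2,(tc[0]+dx,tc[1]+dz),(1.54,.17));print(dx,dz,a,p,cfg(a,p)[1])
R3=np.eye(3);R3[:2,:2]=B["R"]
def w(b): return R3@(np.array(b)/1e3)+np.r_[B["m"],0]
print("keeper lip px crop",(proj("scene",[w((-122,0,129)),w((-122,-6.5,129)),w((-122,6.5,129)),w((-113,-6.5,129))])-[200,150])*[4.5,4.2])
E
```

```text
bar mid [-131.6301    0.      133.206 ] ends [-130.9958  -18.      132.8883] [-131.7721   18.      133.5306]
knob [-130.0267    0.      162.6695]
-2 11 1.572820545592878 0.21511804326947093 [-130.0769  132.4532]
-2 13 1.588518214027073 0.18616114073753526 [-130.7579  134.3147]
-2 15 1.6070137592082825 0.1571195604414892 [-131.4446  136.1956]
-1 11 1.5241962180349697 0.21189955253387333 [-129.1524  132.4368]
-1 13 1.5402300335816959 0.1831783487413434 [-129.8283  134.3015]
-1 15 1.5590026701293618 0.15440662025104843 [-130.5089  136.1855]
0 11 1.4753898682207276 0.20796618890875831 [-128.2447  132.4171]
0 13 1.4918628616418104 0.17949364780307728 [-128.9152  134.2856]
0 15 1.5110179964598691 0.15100164315915754 [-129.5897  136.1731]
keeper lip px crop [[334.6209 339.4398]
 [322.4121 346.2621]
 [346.6996 332.6918]
 [340.5773 354.273 ]]
```

Emit:
{"method": "play_rows", "body": {
  "deltas": [
    [[-0.07,0,0.2],[0,0,0],0],
    [[-0.07,0,0.2],[0,0,0],0],
    [[-0.07,0,0.2],[0,0,0],0],
    [[-0.07,0,0.2],[0,0,0],0]
  ]
}}

```text
clock: 11.28
tcp_pos: [0.555, -0.0099, 0.1375]
ee_rot: [[0.994, -0.112, 0.001], [-0.112, -0.994, -0.0], [0.001, 0.0, -1.0]]
ft_force: [2.9, 2.2, 3.5]
finger_gap: 0.221
grasp_force: 31.2
```

Emit:
{"method": "play_rows", "body": {
  "deltas": [
    [[-0.07,0,0.2],[0,0,0],0],
    [[-0.07,0,0.2],[0,0,0],0]
  ]
}}

```text
clock: 11.45
tcp_pos: [0.5533, -0.0097, 0.1334]
ee_rot: [[0.994, -0.112, 0.001], [-0.112, -0.994, -0.0], [0.001, 0.0, -1.0]]
ft_force: [1.4, 2.3, 3.5]
finger_gap: 0.225
grasp_force: 31.2
```

Emit:
{"method": "play_rows", "body": {
  "deltas": [
    [[-0.07,0,0.2],[0,0,0],0],
    [[-0.07,0,0.2],[0,0,0],0],
    [[-0.05,0,0.15],[0,0,0],0],
    [[0,0,0],[0,0,0],0]
  ]
}}

```text
clock: 11.78
tcp_pos: [0.5509, -0.0095, 0.1276]
ee_rot: [[0.994, -0.112, -0.001], [-0.112, -0.994, 0.0], [-0.001, 0.0, -1.0]]
ft_force: [2.5, 2.3, 2.3]
finger_gap: 0.218
grasp_force: 31.3
```

```bash
python3 - <<'E'
from h import *
s,R=stat();print(R.T@s["ee_rot"])
t=tobox(s["tcp_pos"])
print(inv(2,(t[0]-2,t[2]+12),(1.8,.45)),cfg(*inv(2,(t[0]-2,t[2]+12),(1.8,.45)))[1])
S=viewer.capture("scene")
cv2.imwrite("pics/s5.png",cv2.resize(S[150:290,200:360],None,fx=4.5,fy=4.2,interpolation=2))
E
```

```text
t 11.78 box mm [-140.2615    0.1291  127.5939] Fbox [2.1772 2.5721 2.3473] gap 0.218 g 31.3
[[ 1.     -0.0002 -0.0006]
 [-0.0002 -1.     -0.    ]
 [-0.0006  0.     -1.    ]]
[1.901  0.4591] [-131.6267  118.0787]
```

View pics/s5.png

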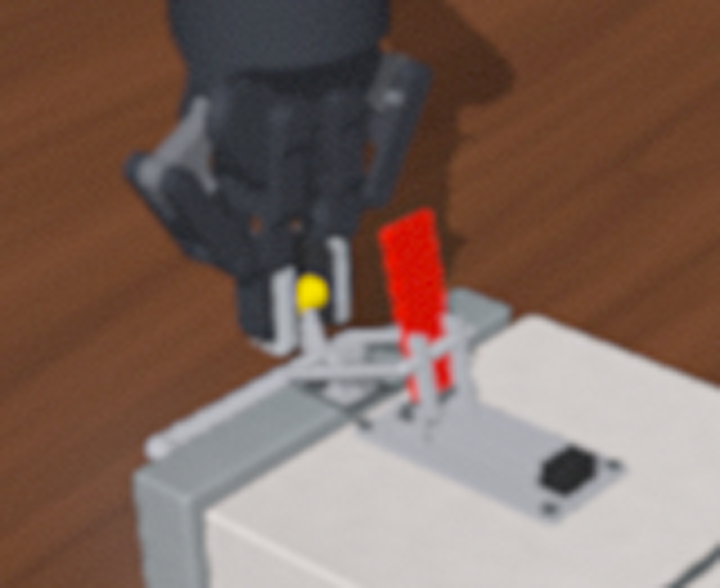

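The lever now leans forward (~1.9 rad) and the crossbar is in front of the keeper at z≈118 mm. Next I draw it back towards +x in small steps, watching the force.

Emit:
{"method": "play_rows", "body": {
  "deltas": [
    [[0.1,0,0],[0,0,0],0],
    [[0.1,0,0],[0,0,0],0],
    [[0.1,0,0],[0,0,0],0],
    [[0.1,0,0],[0,0,0],0]
  ]
}}

```text
clock: 12.17
tcp_pos: [0.5533, -0.0096, 0.1274]
ee_rot: [[0.994, -0.112, -0.004], [-0.112, -0.994, 0.001], [-0.004, -0.0, -1.0]]
ft_force: [-3.4, 1.9, 3.0]
finger_gap: 0.22
grasp_force: 31.3
```

Emit:
{"method": "play_rows", "body": {
  "deltas": [
    [[0.1,0,0],[0,0,0],0],
    [[0.1,0,0],[0,0,0],0],
    [[0,0,0],[0,0,0],0]
  ]
}}

```text
clock: 12.42
tcp_pos: [0.5572, -0.0101, 0.1277]
ee_rot: [[0.994, -0.112, -0.0], [-0.112, -0.994, 0.0], [-0.0, -0.0, -1.0]]
ft_force: [-1.6, 2.0, 1.8]
finger_gap: 0.223
grasp_force: 31.2
```

```bash
python3 - <<'E'
from h import *
s,R=stat()
E
```

```text
t 12.42 box mm [-133.9814    0.2084  127.7319] Fbox [-1.825   1.7905  1.8116] gap 0.223 g 31.2
```

Emit:
{"method": "play_rows", "body": {
  "deltas": [
    [[0.05,0,0],[0,0,0],0],
    [[0.05,0,0],[0,0,0],0],
    [[0,0,0],[0,0,0],0]
  ]
}}

```text
clock: 12.67
tcp_pos: [0.5584, -0.0102, 0.1279]
ee_rot: [[0.994, -0.112, 0.0], [-0.112, -0.994, 0.0], [0.0, -0.0, -1.0]]
ft_force: [-0.1, 2.4, 2.4]
finger_gap: 0.222
grasp_force: 31.1
```

Emit:
{"method": "play_rows", "body": {
  "deltas": [
    [[0.05,0,0],[0,0,0],0],
    [[0.05,0,0],[0,0,0],0],
    [[0,0,0],[0,0,0],0]
  ]
}}

```text
clock: 12.92
tcp_pos: [0.5592, -0.0103, 0.1279]
ee_rot: [[0.994, -0.112, 0.0], [-0.112, -0.994, 0.0], [0.0, -0.0, -1.0]]
ft_force: [-0.5, 1.9, 1.1]
finger_gap: 0.222
grasp_force: 31.1
```

Emit:
{"method": "play_rows", "body": {
  "deltas": [
    [[0.05,0,0],[0,0,0],0],
    [[0.05,0,0],[0,0,0],0],
    [[0,0,0],[0,0,0],0]
  ]
}}

```text
clock: 13.17
tcp_pos: [0.5602, -0.0105, 0.1279]
ee_rot: [[0.994, -0.112, -0.0], [-0.112, -0.994, 0.0], [-0.0, -0.0, -1.0]]
ft_force: [-1.9, 2.5, 1.3]
finger_gap: 0.222
grasp_force: 31.1
```

Emit:
{"method": "play_rows", "body": {
  "deltas": [
    [[0.05,0,0],[0,0,0],0],
    [[0,0,0],[0,0,0],0]
  ]
}}

```text
clock: 13.33
tcp_pos: [0.5606, -0.0105, 0.1278]
ee_rot: [[0.994, -0.112, -0.0], [-0.112, -0.994, 0.0], [-0.0, -0.0, -1.0]]
ft_force: [-0.7, 3.0, 0.2]
finger_gap: 0.22
grasp_force: 31.1
```

Emit:
{"method": "play_rows", "body": {
  "deltas": [
    [[0.05,0,0],[0,0,0],0],
    [[0,0,0],[0,0,0],0]
  ]
}}

```text
clock: 13.5
tcp_pos: [0.561, -0.0105, 0.1278]
ee_rot: [[0.994, -0.112, -0.0], [-0.112, -0.994, 0.0], [-0.0, -0.0, -1.0]]
ft_force: [-0.9, 3.0, 0.5]
finger_gap: 0.221
grasp_force: 31.1
```

Emit:
{"method": "play_rows", "body": {
  "deltas": [
    [[0.05,0,0],[0,0,0],0],
    [[0,0,0],[0,0,0],0]
  ]
}}

```text
clock: 13.67
tcp_pos: [0.5611, -0.0105, 0.1278]
ee_rot: [[0.994, -0.112, -0.001], [-0.112, -0.994, 0.0], [-0.001, -0.0, -1.0]]
ft_force: [-2.9, 2.8, 1.3]
finger_gap: 0.218
grasp_force: 31.1
```

Emit:
{"method": "play_rows", "body": {
  "deltas": [
    [[0.05,0,0],[0,0,0],0],
    [[0,0,0],[0,0,0],0]
  ]
}}

```text
clock: 13.83
tcp_pos: [0.5613, -0.0106, 0.1278]
ee_rot: [[0.994, -0.112, -0.002], [-0.112, -0.994, 0.0], [-0.002, -0.0, -1.0]]
ft_force: [-4.3, 1.8, 2.5]
finger_gap: 0.223
grasp_force: 31.2
```

Emit:
{"method": "play_rows", "body": {
  "deltas": [
    [[0.05,0,0],[0,0,0],0],
    [[0,0,0],[0,0,0],0]
  ]
}}

```text
clock: 14.0
tcp_pos: [0.5615, -0.0106, 0.1278]
ee_rot: [[0.994, -0.112, -0.003], [-0.112, -0.994, 0.0], [-0.003, -0.0, -1.0]]
ft_force: [-5.1, 2.1, 2.6]
finger_gap: 0.221
grasp_force: 31.3
```

Emit:
{"method": "play_rows", "body": {
  "deltas": [
    [[0.04,0,0],[0,0,0],0],
    [[0,0,0],[0,0,0],0],
    [[0,0,0],[0,0,0],0],
    [[0,0,0],[0,0,0],0]
  ]
}}

```text
clock: 14.33
tcp_pos: [0.5615, -0.0106, 0.1278]
ee_rot: [[0.994, -0.112, -0.003], [-0.112, -0.994, 0.0], [-0.003, -0.0, -1.0]]
ft_force: [-5.7, 2.3, 3.3]
finger_gap: 0.225
grasp_force: 31.3
```

```bash
python3 - <<'E'
from h import *
s,R=stat()
t=tobox(s["tcp_pos"]);v=inv(2,(t[0]-2,t[2]+12),(1.3,.45))
print(v,cfg(*v)[1])
S=viewer.capture("scene")
cv2.imwrite("pics/s6.png",cv2.resize(S[150:290,200:360],None,fx=4.5,fy=4.2,interpolation=2))
E
```

```text
t 14.33 box mm [-129.5891    0.2139  127.7842] Fbox [-5.936   1.654   3.2972] gap 0.225 g 31.3
[1.3589 0.434 ] [-121.4968  118.0093]
```

View pics/s6.png

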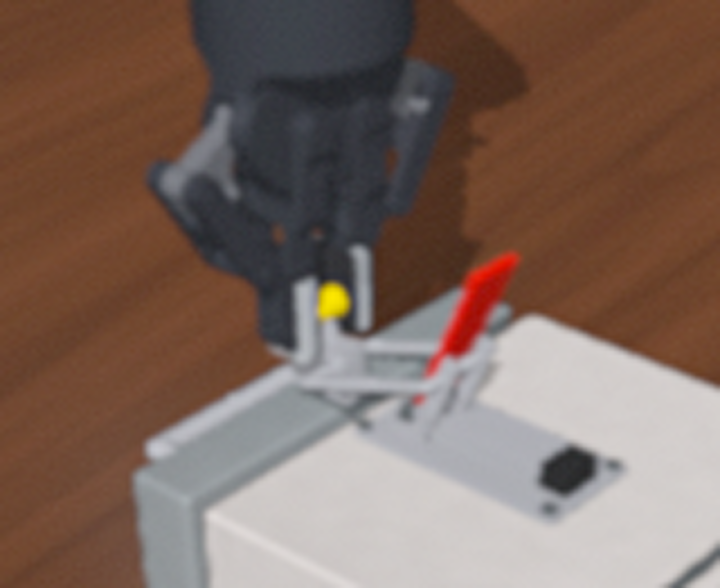

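```bash
python3 - <<'E'
from h import *
def onY(px,y=0):
    c,d=ray("scene",[px]);d=d[0];n=np.r_[B["R"][:,1],0];P0=np.r_[B["m"],0]
    t=(y/1e3-n@(c-P0))/(n@d);return tobox(c+t*d)
f=lambda u,v:(200+u/4.5,150+v/4.2)
print("bar near end",onY(f(302,381),-18),"lever tip",onY(f(495,259)),"knob",onY((200+334/4.5,150+300/4.2)))
a=1.36;print("model tip",-72+72*np.cos(a),126+72*np.sin(a))
E
```

```text
bar near end [-121.8739  -18.      118.6475] lever tip [-46.6316   0.     193.2953] knob [-121.4375   -0.      147.2662]
model tip -56.93481605581781 196.40625137534278
```

The crossbar is at z≈118.6 mm, under the lip, bearing on the post at about 5–6 N. The lever is at ~1.25 rad. I let go and rise straight up.

Emit:
{"method": "play_rows", "body": {
  "deltas": [
    [[0,0,0],[0,0,0],0.5],
    [[0,0,0],[0,0,0],0.5],
    [[0,0,0],[0,0,0],0.5],
    [[0,0,0],[0,0,0],0.5],
    [[0,0,0],[0,0,0],0.5]
  ]
}}

```text
clock: 14.8
tcp_pos: [0.5638, -0.0112, 0.128]
ee_rot: [[0.994, -0.113, 0.001], [-0.113, -0.994, -0.0], [0.002, 0.0, -1.0]]
ft_force: [-1.2, -0.1, 0.1]
finger_gap: 0.499
grasp_force: 0.0
```

```bash
python3 - <<'E'
from h import *
s,R=stat()
S=viewer.capture("scene")
cv2.imwrite("pics/s7.png",cv2.resize(S[150:290,200:360],None,fx=4.5,fy=4.2,interpolation=2))
E
```

```text
t 14.80 box mm [-127.3084   -0.1598  128.0199] Fbox [-1.1531 -0.2574  0.06  ] gap 0.499 g 0.0
```

View pics/s7.png

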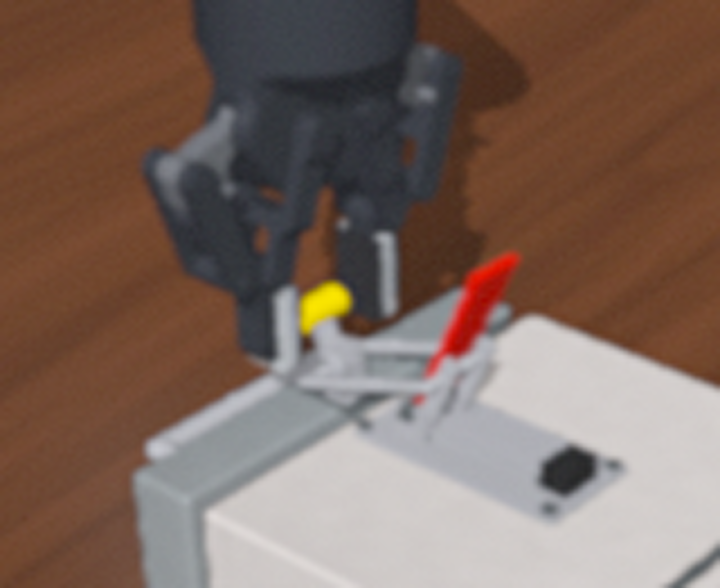

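The knob is free, the loop stays hooked and the lever stays at ~1.2 rad. I rise, shut the fingers and come down in front of the lever.

Emit:
{"method": "play_rows", "body": {
  "deltas": [
    [[0,0,-1],[0,0,0],0.5],
    [[0,0,-2],[0,0,0],0.5],
    [[0,0,-2.5],[0,0,0],0.5],
    [[0,0,-2.5],[0,0,0],0],
    [[0,0,-2.5],[0,0,0],0],
    [[0,0,-1.5],[0,0,0],0],
    [[1.6,0,0],[0,0,0],0],
    [[1.6,0,0],[0,0,0],0],
    [[1.5,0,0],[0,0,0],0],
    [[0,0,0],[0,0,0],0]
  ]
}}

```text
clock: 15.68
tcp_pos: [0.6126, -0.0168, 0.2491]
ee_rot: [[0.994, -0.113, 0.005], [-0.112, -0.994, -0.001], [0.005, 0.001, -1.0]]
ft_force: [0.7, -0.1, -0.5]
finger_gap: 0.003
grasp_force: 0.0
```

```bash
python3 - <<'E'
from h import *
s,R=stat()
S=viewer.capture("scene");T=viewer.capture("top")
cv2.imwrite("pics/s8.png",np.hstack([cv2.resize(S[150:290,200:360],(480,420)),cv2.resize(T[200:310,290:410],(320,420))[:,:]]))
for a in np.arange(1.3,-.01,-.1):
    print("%.1f"%a,np.round([-72+66*np.cos(a)-2*np.sin(a)-11,126+66*np.sin(a)+2*np.cos(a)],1))
E
```

```text
t 15.68 box mm [-78.111   -0.2413 249.1262] Fbox [ 0.7296 -0.0543 -0.4695] gap 0.003 g 0.0
1.3 [-67.3 190.1]
1.2 [-60.9 188.2]
1.1 [-54.8 185.7]
1.0 [-49.  182.6]
0.9 [-43.5 178.9]
0.8 [-38.5 174.7]
0.7 [-33.8 170. ]
0.6 [-29.7 164.9]
0.5 [-26.  159.4]
0.4 [-23.  153.5]
0.3 [-20.5 147.4]
0.2 [-18.7 141.1]
0.1 [-17.5 134.6]
-0.0 [-17. 128.]
```

View pics/s8.png

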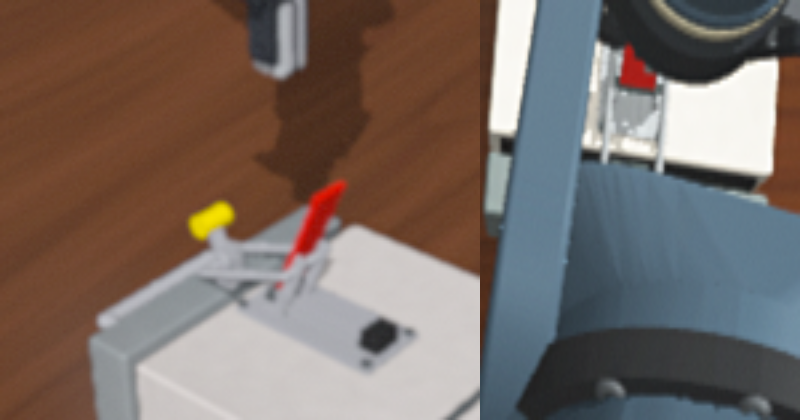

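The knob is free at crop (212,218), the loop is hooked, and the lever is open with the shut fingers above and in front of it. Next I come down and push along the lever's arc.

Emit:
{"method": "play_rows", "body": {
  "deltas": [
    [[0,0,1.2],[0,0,0],0],
    [[0,0,1.2],[0,0,0],0],
    [[0,0,1.2],[0,0,0],0],
    [[0,0,1.2],[0,0,0],0],
    [[0,0,1.1],[0,0,0],0],
    [[0.5,0,0],[0,0,0],0],
    [[0.5,0,0],[0,0,0],0],
    [[0,0,0],[0,0,0],0]
  ]
}}

```text
clock: 16.45
tcp_pos: [0.6213, -0.0176, 0.1897]
ee_rot: [[0.994, -0.112, 0.003], [-0.112, -0.994, -0.001], [0.003, 0.0, -1.0]]
ft_force: [0.5, -0.4, 0.7]
finger_gap: 0.004
grasp_force: 0.0
```

Emit:
{"method": "play_rows", "body": {
  "deltas": [
    [[0.32,0,0.1],[0,0,0],0],
    [[0.32,0,0.1],[0,0,0],0],
    [[0.3,0,0.12],[0,0,0],0],
    [[0.3,0,0.13],[0,0,0],0],
    [[0,0,0],[0,0,0],0]
  ]
}}

```text
clock: 16.87
tcp_pos: [0.6325, -0.0187, 0.1845]
ee_rot: [[0.994, -0.112, 0.0], [-0.112, -0.994, -0.0], [0.0, 0.0, -1.0]]
ft_force: [-0.0, 0.2, 0.7]
finger_gap: 0.002
grasp_force: 0.3
```

```bash
python3 - <<'E'
from h import *
s,R=stat()
E
```

```text
t 16.87 box mm [-58.1282   0.1039 184.4943] Fbox [-0.0635  0.2391  0.7327] gap 0.002 g 0.3
```

Emit:
{"method": "play_rows", "body": {
  "deltas": [
    [[0.3,0,0.13],[0,0,0],0],
    [[0.3,0,0.13],[0,0,0],0],
    [[0.29,0,0.15],[0,0,0],0],
    [[0.29,0,0.16],[0,0,0],0]
  ]
}}

```text
clock: 17.2
tcp_pos: [0.6434, -0.0199, 0.1786]
ee_rot: [[0.994, -0.112, -0.001], [-0.112, -0.994, 0.0], [-0.001, 0.0, -1.0]]
ft_force: [-3.4, 0.4, 3.6]
finger_gap: 0.003
grasp_force: 2.0
```

Emit:
{"method": "play_rows", "body": {
  "deltas": [
    [[0.28,0,0.18],[0,0,0],0],
    [[0.27,0,0.19],[0,0,0],0],
    [[0.26,0,0.2],[0,0,0],0]
  ]
}}

```text
clock: 17.45
tcp_pos: [0.6513, -0.0207, 0.1725]
ee_rot: [[0.994, -0.112, -0.002], [-0.112, -0.994, 0.0], [-0.002, -0.0, -1.0]]
ft_force: [-4.6, 0.0, 2.4]
finger_gap: 0.002
grasp_force: 2.2
```

```bash
python3 - <<'E'
from h import *
s,R=stat()
E
```

```text
t 17.45 box mm [-39.2389   0.1737 172.5365] Fbox [-4.5267 -0.4789  2.4231] gap 0.002 g 2.2
```

Emit:
{"method": "play_rows", "body": {
  "deltas": [
    [[0.24,0,0.22],[0,0,0],0],
    [[0.23,0,0.23],[0,0,0],0],
    [[0.21,0,0.24],[0,0,0],0]
  ]
}}

```text
clock: 17.7
tcp_pos: [0.6581, -0.0215, 0.1654]
ee_rot: [[0.994, -0.112, -0.002], [-0.112, -0.994, 0.0], [-0.002, -0.0, -1.0]]
ft_force: [-3.8, 0.2, 1.5]
finger_gap: 0.003
grasp_force: 1.9
```

Emit:
{"method": "play_rows", "body": {
  "deltas": [
    [[0.2,0,0.25],[0,0,0],0],
    [[0.19,0,0.26],[0,0,0],0]
  ]
}}

```text
clock: 17.87
tcp_pos: [0.6622, -0.022, 0.1604]
ee_rot: [[0.994, -0.112, -0.001], [-0.112, -0.994, 0.0], [-0.001, -0.0, -1.0]]
ft_force: [-3.2, 0.8, 1.0]
finger_gap: -0.0
grasp_force: 1.5
```

```bash
python3 - <<'E'
from h import *
s,R=stat()
E
```

```text
t 17.87 box mm [-28.3317   0.1783 160.3644] Fbox [-3.3017  0.4112  1.0403] gap -0.000 g 1.5
```

Emit:
{"method": "play_rows", "body": {
  "deltas": [
    [[0.16,0,0.29],[0,0,0],0],
    [[0.14,0,0.3],[0,0,0],0],
    [[0.12,0,0.3],[0,0,0],0]
  ]
}}

```text
clock: 18.12
tcp_pos: [0.6676, -0.0226, 0.152]
ee_rot: [[0.994, -0.113, 0.002], [-0.113, -0.994, -0.0], [0.002, -0.0, -1.0]]
ft_force: [-2.4, 0.4, 0.2]
finger_gap: -0.0
grasp_force: 0.7
```

Emit:
{"method": "play_rows", "body": {
  "deltas": [
    [[0.11,0,0.31],[0,0,0],0],
    [[0.1,0,0.31],[0,0,0],0],
    [[0.09,0,0.31],[0,0,0],0]
  ]
}}

```text
clock: 18.37
tcp_pos: [0.6707, -0.0231, 0.1427]
ee_rot: [[0.994, -0.112, 0.003], [-0.112, -0.994, -0.0], [0.003, 0.0, -1.0]]
ft_force: [-0.8, -0.0, 0.9]
finger_gap: -0.004
grasp_force: 0.0
```

```bash
python3 - <<'E'
from h import *
s,R=stat()
S=viewer.capture("scene");cv2.imwrite("pics/s9.png",cv2.resize(S[150:290,200:360],None,fx=4.5,fy=4.2,interpolation=2))
E
```

```text
t 18.37 box mm [-19.6792   0.0619 142.7462] Fbox [-0.7509 -0.1175  0.8618] gap -0.004 g 0.0
```

Emit:
{"method": "play_rows", "body": {
  "deltas": [
    [[0.05,0,0.3],[0,0,0],0],
    [[0.05,0,0.3],[0,0,0],0],
    [[0.05,0,0.3],[0,0,0],0],
    [[0.03,0,0.2],[0,0,0],0],
    [[0,0,0],[0,0,0],0]
  ]
}}

```text
clock: 18.83
tcp_pos: [0.671, -0.023, 0.1312]
ee_rot: [[0.994, -0.112, -0.001], [-0.112, -0.994, 0.0], [-0.001, -0.0, -1.0]]
ft_force: [-0.1, -0.2, -0.2]
finger_gap: 0.004
grasp_force: 0.0
```

Emit:
{"method": "play_rows", "body": {
  "deltas": [
    [[0,0,0.1],[0,0,0],0],
    [[0,0,0],[0,0,0],0]
  ]
}}

```text
clock: 19.0
tcp_pos: [0.6713, -0.023, 0.1307]
ee_rot: [[0.994, -0.112, -0.0], [-0.112, -0.994, -0.0], [-0.0, 0.0, -1.0]]
ft_force: [-0.5, 0.1, -1.2]
finger_gap: -0.003
grasp_force: 0.0
```

Emit:
{"method": "play_rows", "body": {
  "deltas": [
    [[0,0,0.05],[0,0,0],0],
    [[0,0,0],[0,0,0],0]
  ]
}}

```text
clock: 19.17
tcp_pos: [0.6713, -0.023, 0.1304]
ee_rot: [[0.994, -0.112, 0.0], [-0.112, -0.994, -0.0], [0.0, -0.0, -1.0]]
ft_force: [-0.8, -1.2, -0.4]
finger_gap: 0.0
grasp_force: 0.0
```

Emit:
{"method": "play_rows", "body": {
  "deltas": [
    [[0,0,0.05],[0,0,0],0],
    [[0,0,0],[0,0,0],0]
  ]
}}

```text
clock: 19.33
tcp_pos: [0.6713, -0.0231, 0.1299]
ee_rot: [[0.994, -0.112, 0.0], [-0.112, -0.994, -0.0], [0.0, 0.0, -1.0]]
ft_force: [-0.6, 0.7, 0.5]
finger_gap: -0.002
grasp_force: 0.0
```

Emit:
{"method": "play_rows", "body": {
  "deltas": [
    [[0,0,0.05],[0,0,0],0],
    [[0,0,0.05],[0,0,0],0],
    [[0,0,0],[0,0,0],0]
  ]
}}

```text
clock: 19.58
tcp_pos: [0.6712, -0.023, 0.1287]
ee_rot: [[0.994, -0.112, -0.0], [-0.112, -0.994, 0.0], [-0.0, -0.0, -1.0]]
ft_force: [0.0, 0.7, -0.5]
finger_gap: -0.001
grasp_force: 0.0
```

Emit:
{"method": "play_rows", "body": {
  "deltas": [
    [[0,0,0.05],[0,0,0],0],
    [[0,0,0.05],[0,0,0],0],
    [[0,0,0],[0,0,0],0]
  ]
}}

```text
clock: 19.83
tcp_pos: [0.6713, -0.023, 0.128]
ee_rot: [[0.994, -0.112, 0.0], [-0.112, -0.994, -0.0], [0.0, 0.0, -1.0]]
ft_force: [0.3, 0.2, 1.6]
finger_gap: 0.0
grasp_force: 0.7
```

```bash
python3 - <<'E'
from h import *
s,R=stat()
E
```

```text
t 19.83 box mm [-19.0793   0.1357 128.0301] Fbox [0.2955 0.2074 1.6322] gap 0.000 g 0.7
```

Contact comes at z=128 mm, so the lever is flat. Now the firm last push.

Emit:
{"method": "play_rows", "body": {
  "deltas": [
    [[0,0,0.05],[0,0,0],0],
    [[0,0,0.03],[0,0,0],0],
    [[0,0,0],[0,0,0],0]
  ]
}}

```text
clock: 20.08
tcp_pos: [0.6714, -0.0231, 0.1279]
ee_rot: [[0.994, -0.112, 0.0], [-0.112, -0.994, -0.0], [0.0, 0.0, -1.0]]
ft_force: [-2.6, -0.1, 5.0]
finger_gap: 0.002
grasp_force: 2.5
```

Emit:
{"method": "play_rows", "body": {
  "deltas": [
    [[0,0,0.03],[0,0,0],0],
    [[0,0,0],[0,0,0],0]
  ]
}}

```text
clock: 20.25
tcp_pos: [0.6714, -0.023, 0.1279]
ee_rot: [[0.994, -0.112, 0.0], [-0.112, -0.994, -0.0], [0.0, 0.0, -1.0]]
ft_force: [-1.1, 0.2, 6.8]
finger_gap: 0.002
grasp_force: 3.0
```

About 6.8 N on the flat lever. I hold it briefly, lift away and check.

Emit:
{"method": "play_rows", "body": {
  "deltas": [
    [[0,0,0],[0,0,0],0],
    [[0,0,0],[0,0,0],0],
    [[0,0,-0.5],[0,0,0],0],
    [[0,0,-1.5],[0,0,0],0],
    [[0,0,-2.5],[0,0,0],0],
    [[0,0,-2.5],[0,0,0],0],
    [[0,0,-2.5],[0,0,0],0],
    [[0,0,-2],[0,0,0],0],
    [[0,0,0],[0,0,0],0],
    [[0,0,0],[0,0,0],0]
  ]
}}

```text
clock: 21.08
tcp_pos: [0.672, -0.0232, 0.2431]
ee_rot: [[0.994, -0.112, 0.003], [-0.112, -0.994, -0.001], [0.003, 0.0, -1.0]]
ft_force: [-0.2, -0.1, 0.1]
finger_gap: 0.002
grasp_force: 0.0
```

```bash
python3 - <<'E'
from h import *
s,R=stat()
S=viewer.capture("scene");cv2.imwrite("pics/s10.png",cv2.resize(S[150:320,180:360],(720,600),interpolation=2))
E
```

```text
t 21.08 box mm [-18.3963   0.0812 243.0735] Fbox [-0.1948 -0.1556  0.1244] gap 0.002 g 0.0
```

View pics/s10.png

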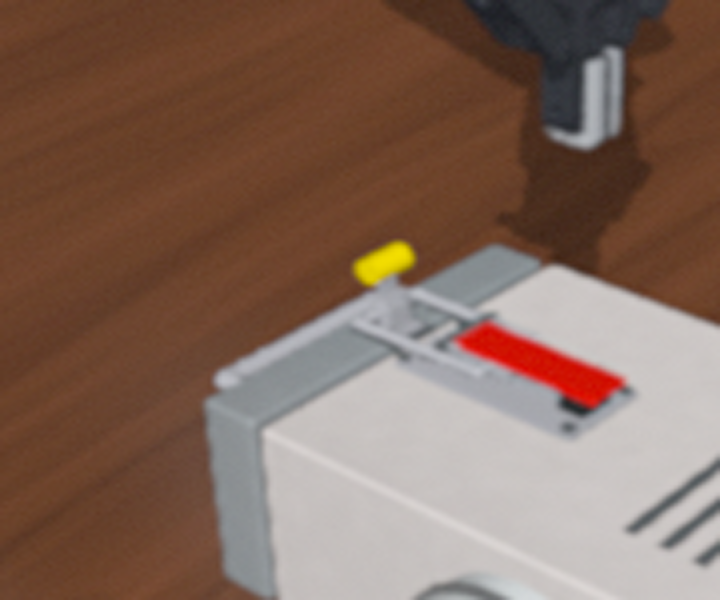

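The lever lies flat at crop (540,363), the loop is hooked on the keeper near (395,310), and the drawer is drawn home. The gripper is clear, so I hand in.

```bash
python3 -c "
from station import job
print(job.sign_off())"
```

```text
the job is handed in; nothing more can be done
None
```

The job is handed in, but no verdict came back: the last picture shows the drawer closed, the loop hooked on the keeper and the lever flat after a final push of about 6.8 N, and no force reading went above 7 N.

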